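# Square a mounted photograph into the copy board's guide

### The job

Square up the block-mounted panorama for the camera: with a fingertip, run lightly along its near long edge, from the free left end to the end by the guide's short leg, so that it beds flush against the long leg of the aluminium guide, and nudge its left end until its right end meets the short leg. Only push it with the outside of the fingers, gently; do not pinch, lift or tip it, and leave everything else on the board and table where it is.

Things in the scene. Friction and masses are not known exactly. Their poses are not given: they have to be found in the camera images.
- board: black copy board, 400 (its x) x 540 (its y) x 18 mm, fixed to the table; origin at the centre of its underside (on the table, z = 0), x pointing away from the robot, y to the robot's left, z up, turned by up to 0.35 rad. An L-shaped aluminium squaring guide, 8 mm high, 24 mm wide, is screwed on its top face.
- guide_corner (a point): the inside corner of the L-shaped guide, at the level of the board's top face (board x = 100, y = -200, z = 18 mm). The long leg runs from here along the board's y to y = +200 mm, its inner face looking towards the robot (-x); the short leg runs towards the robot along the board's x to x = -66 mm, at the right, its inner face looking to +y.
- mount: the photograph to square up: grey panorama with a pale border on a rigid block, 140 (its x) x 300 (its y) x 10 mm, 0.2 to 0.45 kg, lying loose on the board, slides at 1 to 5 N. Origin: centre of its underside; axes as the board's, turned against it by up to 0.15 rad. Its centre starts 30 to 50 mm nearer the robot and 20 to 70 mm further left than when snug. Snug in the guide: origin at board x = 30, y = -50 mm.
- mount_near_edge (a point): middle of the mount's near long edge (mount x = -70, y = 0 mm), at half its thickness.
- mount_free_end (a point): middle of the mount's free, left end (mount x = 0, y = +150 mm), at half its thickness.
- scale_bar: loose white scale bar with dark divisions, 18 x 160 x 6 mm, lying on the copy board beyond the guide's long leg; origin at the centre of its underside. A bystander.
- grey_card: loose dark card with six grey patches, 50 x 90 x 5 mm, on the copy board beyond the guide's long leg; origin at the centre of its underside. A bystander.
- loupe: loose black magnifier, 37 mm across, 40 mm high, standing on the copy board's near margin; origin at the centre of its underside. A bystander.
- tape_roll: loose roll of masking tape lying flat on the table, 100 mm across, 36 mm high; origin at the centre of its underside. A bystander.
- scissors: loose scissors with black handles lying on the table left of the board, about 200 x 72 x 11 mm; origin near the pivot, on the underside. A bystander.
- blower: loose black rubber dust blower standing on the table, 60 mm across, 95 mm high; origin at the centre of its underside. A bystander.
- lens_cap: loose black lens cap lying on the table, 68 mm across, 11 mm high; origin at the centre of its underside. A bystander.

How it is judged (in metres and radians):
On the way, in this order (a step that is already met when the one before it is completed fails the run):
1. a fingertip touches the near long edge close to the free left end (contact force between the fingers and mount above 0.15 N and x of the grasp point in the frame of mount below -0.06 m and y of the grasp point in the frame of mount between 0.085 and 0.16 m).
2. still in touch, the fingertip passes left of the middle (contact force between the fingers and mount above 0.15 N and x of the grasp point in the frame of mount below -0.06 m and y of the grasp point in the frame of mount between 0.012 and 0.062 m).
3. still in touch, the fingertip passes right of the middle (contact force between the fingers and mount above 0.15 N and x of the grasp point in the frame of mount below -0.06 m and y of the grasp point in the frame of mount between -0.062 and -0.012 m).
4. still in touch, the fingertip reaches the right end of the near edge, with the mount flush against the long leg (contact force between the fingers and mount above 0.15 N and x of the grasp point in the frame of mount below -0.06 m and y of the grasp point in the frame of mount between -0.16 and -0.075 m and x of mount in the frame of board above 0.027 m and angle between the y axis of mount and the y axis of board, either way round below 0.012 rad).
At the end, for the whole second after the job is handed in: the mount lies flat and still on the board, within 2.5 mm of the guide's long leg, within 3 mm of its short leg and square to it within 0.01 rad (x of mount in the frame of board above 0.0275 m and y of mount in the frame of board below -0.047 m and angle between the y axis of mount and the y axis of board, either way round below 0.01 rad and z of mount in the frame of board below 0.0205 m and angle between mount's own z axis and vertical below 0.02 rad and linear speed of mount below 0.01 m/s); the robot touches nothing.
It fails at once if the mount is lifted or tipped (5 mm off the board or 0.08 rad) (z of mount in the frame of board above 0.023 m or angle between mount's own z axis and vertical above 0.08 rad).
It fails at once if the mount is pushed hard (over 35 N) (contact force between the fingers and mount above 35 N).
It fails at once if a bystander is moved by more than 15 mm (distance of any of scale_bar, grey_card, loupe, tape_roll, scissors, blower, lens_cap from where it was at the start of the episode above 0.015 m).
It also fails if it takes over 61 s, if anything falls off the work surface, if the arm or the gripper's body presses on something with over 40 N, if the wrist force passes 120 N, or if a joint passes its speed limit or range.

### The arm

A 6-joint arm with a two-finger parallel gripper is mounted at the origin on the work surface. World frame = base frame: x ahead of the robot, y to its left, z up, the work surface at z = 0. Lengths are in mm, angles in rad, forces in N, time in s.
With the tool pointing down it reaches from about 350 to 775 mm from the base axis. Payload 5.5 kg.
Tool frame: the origin (TCP) lies at the very end of the fingers, on their centre line; the grasp point (between the pads) lies grip_point_offset behind it (grip_point_offset is the distance from the TCP to the grasp point, in mm); z points along the fingers, y is the line along which they close (so a half turn about z gives the same grasp; the last joint's range is limited). The gripper opens to 85 mm and grips with 20 to 120 N. Pads are 22 mm wide; open, the fingers measure 114 mm over their backs; the gripper's body (76 mm by 85 mm) begins 54 mm behind the grasp point. The pads swing forward as they close: fully open they stand 13 mm farther back than shut.
Start: joints at [1.092, 0.313, 0.046, 1.304, 0, 1.431], TCP at [191.13, 542.348, 231.323] pointing down, gripper open.
Joint ranges: [-2.76, 2.76], [-0.86, 1.69], [-1.03, 1.26], [-2.2, 2.34], [-1.47, 1.5], [-3.14, 3.14]. Speed limits (rad/s): [2.57, 2.57, 3.14, 3.14, 3.14, 3.14].

### API

Orientations are given as a unit quaternion [w, x, y, z].
In Python, from workcell import * gives the robot as it stands.
- The arm moves only by the tool arm_command, never from a script. Its argument "targets" is a list of rows, each a list of 5 numbers: the shift along the tool's x, y, z in cm, then the turn about the tool's z in rad, then the opening, from 0 (shut) to 1 (fully open). A call has exactly 8 rows; each row is the pose to reach, as a shift and turn from the pose commanded when the call began, along the tool's axes at that moment; what a row does not reach only later rows make up. A row lasts 1/12 s, in which the tool goes at most 41.7 mm and 7.16 degrees, less where a joint would pass 70% of its speed; a pose out of reach is approached as far as the arm can. A call with a gripper value outside its range is refused whole. The fingers move at their own pace and stop on an object; "grip_force" is the grip in N (left out, the last holds). Time passes only in rows, so rows that repeat a pose let the fingers close, or fill a call up. It gives the time, the measured TCP pose, the force, the opening and the grip force at its end, in the units of the state.
- sense(): the state, without advancing time (a new reading comes with each control period).
- capture(name): name is "side" or "top"; returns the picture (480x640x3 uint8, red, green, blue); there is no depth.
- get_calibration(name): a dict with "intrinsics" (3x3 intrinsics, pixels), "R" (3x3) and "t" (3): a world point X has camera coordinates R X + t. Camera axes: x right, y down, z forward; pixel columns grow to the right and rows downward; lengths in mm; the calibration is good to about 2 mm. A picture is of the moment at which its call begins. get_calibration takes no time and is no camera call.
- sign_off(): hands the job in; it is judged then, once.
Trained networks look in the newest picture that a camera, given by its name, has taken for a name from the list of things; names that differ only in an ending like _2 or _b are one class to them, and where a whole thing is asked for, a point or a joint stands for the part that bears it (a point fixed in the world has none). Each returns a list of dicts, best first, with "score" (0 to 1); they miss things now and then, are a little off and sometimes report something else, mostly with a low value. They report only what shows in the picture. A call takes as long as a camera call.
- masks_of(camera, query): "region" (480x640 bool, what is visible of it) and "pixel" ([row, column] in pixels, amid what is visible of it).
The state is a dict: "t": time; "q": joint angles; "qvel": joint speeds; "joint_efforts": joint torques, N m; "tcp_pos": TCP position; "eef_rot": TCP orientation; "wrist_force": force on the tool from outside, world axes, zero at the start; "torque": the same for the moment, N m; "width": finger opening in mm; "grip_force": force on a finger pad.
Only numpy, scipy, OpenCV 4.12 (cv2) and the standard library are available. Lean on these libraries where they do the work, as an engineer would, in place of code of your own. Each camera call takes 0.05 s, during which the arm holds its last target. There are 200 camera calls.

## Working session

There is one attempt and no reset: what is moved stays moved. The work goes in short steps, Python scripts to look and compute and a tool call to move; the robot and the scene stay as the last step left them, time stands still between calls to the robot, and variables do not carry over. Pictures are saved under pics/ and viewed, at most 10 in all, crops included, and the job is handed in when it is done.

Besides the shell and the picture viewer there is one more tool, called after "Call:" as name([rows], argument=value, ...), one row to a line, values as JSON. arm_command: Moves the arm, as the interface text tells. Its arguments: {"type":"object","properties":{"targets":{"type":"array","items":{"type":"array","items":{"type":"number"}}},"grip_force":{"type":"number"}},"required":["targets"]}

```bash
ls; mkdir -p pics
python3 - <<'E'
from workcell import *
import cv2
s=sense(); print({k:s[k] for k in("t","tcp_pos","eef_rot","width","wrist_force")})
try: print("gpo",grip_point_offset)
except Exception as e: print(e)
for n in("top","side"):
    im=capture(n); cv2.imwrite(f"pics/{n}0.png",im[:,:,::-1])
    c=get_calibration(n); print(n,c)
    for q in("board","mount","loupe","tape_roll","blower","lens_cap","scissors"):
        for m in masks_of(n,q)[:2]: print(q,round(m["score"],2),m["pixel"],m["region"].sum())
E
```

```text
pics
{'t': 0.0, 'tcp_pos': array([190.86032412, 541.86730754, 230.4102164 ]), 'eef_rot': array([-2.97718690e-04,  1.68575350e-01,  9.85688353e-01, -8.56822569e-04]), 'width': 85.39995139509186, 'wrist_force': array([ 0.30302   ,  0.07390826, -0.29892229])}
gpo 18.700000000000003
top {'intrinsics': array([[512.06756832,   0.        , 324.77615524],
       [  0.        , 512.06756832, 230.31319717],
       [  0.        ,   0.        ,   1.        ]]), 'R': array([[ 0.00201498, -0.99999723, -0.00121656],
       [-0.99160785, -0.00184081, -0.12926902],
       [ 0.12926643,  0.00146682, -0.99160881]]), 't': array([-7.90692638e-01,  5.84108176e+02,  1.21452417e+03])}
board 0.56 [210.8, 328.4] 26356
mount 0.78 [238.2, 333.9] 6864
loupe 0.64 [294.2, 398.0] 220
tape_roll 0.74 [173.3, 282.0] 452
tape_roll 0.71 [217.8, 121.2] 872
blower 0.84 [226.5, 503.0] 453
lens_cap 0.77 [281.6, 515.0] 621
scissors 0.56 [319.3, 136.7] 896
side {'intrinsics': array([[498.84924728,   0.        , 322.60117295],
       [  0.        , 498.84924728, 233.80102479],
       [  0.        ,   0.        ,   1.        ]]), 'R': array([[ 0.9303945 , -0.36645358, -0.00882307],
       [-0.27331555, -0.67748351, -0.68287239],
       [ 0.24426355,  0.6377522 , -0.73048439]]), 't': array([-555.36256254,  220.6039206 , 1064.82740039])}
board 0.9 [305.4, 310.9] 24416
mount 0.94 [266.6, 317.2] 6116
loupe 0.61 [324.9, 276.5] 367
tape_roll 0.63 [146.3, 269.3] 807
blower 0.58 [417.5, 412.7] 895
lens_cap 0.6 [466.3, 351.8] 978
scissors 0.62 [168.6, 192.7] 471
scissors 0.31 [267.6, 319.4] 6219
```

View pics/top0.png

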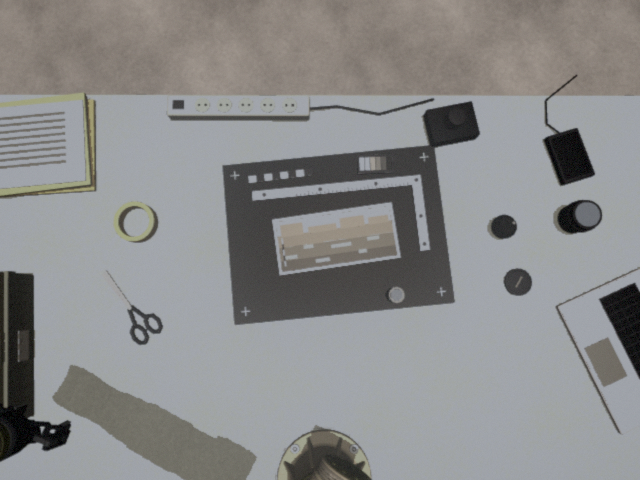

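View pics/side0.png

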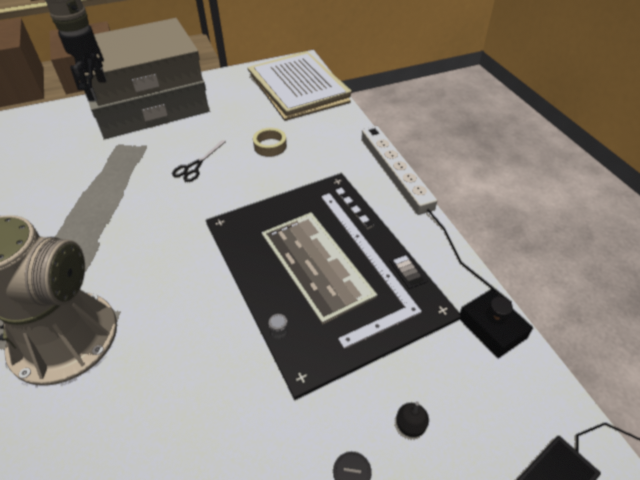

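The top view shows the board with corners at about (223,166), (433,146), (454,302) and (235,324). The mount's corners are at about (273,219), (391,203), (400,257) and (279,275), and the loupe is at (397,295). The side view shows the same layout. Next I'll fit poses from the masks.

```bash
cat > h.py <<'E'
from workcell import *
import numpy as np, cv2
from scipy.optimize import least_squares
def proj(n,P):
    c=get_calibration(n); X=np.asarray(P)@c["R"].T+c["t"]; u=X@c["intrinsics"].T; return u[:,:2]/u[:,2:]
def quad(n,q):
    capture(n); ms=masks_of(n,q)
    m=ms[0]["region"].astype(np.uint8)
    cs=max(cv2.findContours(m,cv2.RETR_EXTERNAL,cv2.CHAIN_APPROX_NONE)[0],key=cv2.contourArea)
    h=cv2.convexHull(cs); return cv2.approxPolyN(h,4).reshape(4,2).astype(float) if hasattr(cv2,"approxPolyN") else h, ms[0]["score"], h[:,0].astype(float)
def rect(p,w,l):
    x,y,a,z=p; R=np.array([[np.cos(a),-np.sin(a)],[np.sin(a),np.cos(a)]])
    c=np.array([[w,l],[w,-l],[-w,-l],[-w,l]])/2@R.T+[x,y]
    return np.c_[c,np.full(4,z)]
def fit(q,w,l,p0,cams=("top","side"),z=None):
    qs={n:quad(n,q)[0] for n in cams}
    def res(p):
        if z is not None: p=[*p[:3],z]
        out=[]
        for n in cams:
            P=proj(n,rect(p,w,l)); D=np.linalg.norm(P[:,None]-qs[n][None],axis=2)
            out+=[P-qs[n][D.argmin(1)]]
        return np.concatenate(out).ravel()
    r=least_squares(res,p0,loss="soft_l1"); return r.x,np.round(np.abs(r.fun),1)
def ray(n,px,z):
    c=get_calibration(n); d=c["R"].T@np.linalg.inv(c["intrinsics"])@[px[1],px[0],1]; o=-c["R"].T@c["t"]
    return (o+d*(z-o[2])/d[2])
E
python3 - <<'E'
from h import *
for cams in(("top","side"),("top",),("side",)):
    zb,zm=(None,None) if len(cams)==2 else (18,28)
    b,rb=fit("board",400,540,[560,0,0.09,18],cams,zb); m,rm=fit("mount",140,300,[560,0,0.12,28],cams,zm)
    print(cams,"board",b.round(3),rb.max(),"mount",m.round(3),rm.max())
    a=b[2];R=np.array([[np.cos(a),np.sin(a)],[-np.sin(a),np.cos(a)]]);print("mount in board",(R@(m-b)[:2]).round(1),m[2]-a)
    for n in cams:
        capture(n)
        ms=masks_of(n,"loupe")
        if ms: L=ray(n,ms[0]["pixel"],40);print(n,"loupe",L.round(),(R@(L[:2]-b[:2])).round())
E
```

```text
('top', 'side') board [ 5.82266e+02 -2.94740e+01  1.01000e-01  1.68840e+01] 2.6 mount [ 5.67365e+02 -2.73740e+01  1.42000e-01  2.56040e+01] 3.2
mount in board [-14.6   3.6] 0.04099573628068706
top loupe [ 423. -169.   40.] [-173. -123.]
side loupe [ 428. -164.   40.] [-167. -119.]
('top',) board [ 5.80296e+02 -2.77010e+01  9.60000e-02  1.80000e+01] 0.7 mount [ 5.65661e+02 -2.58740e+01  1.52000e-01  2.80000e+01] 1.1
mount in board [-14.4   3.2] 0.0559578657129447
top loupe [ 431. -170.   40.] [-163. -128.]
('side',) board [ 5.82151e+02 -3.46730e+01  1.05000e-01  1.80000e+01] 1.9 mount [ 5.66741e+02 -3.00010e+01  1.37000e-01  2.80000e+01] 2.1
mount in board [-14.8   6.3] 0.03254100321769317
side loupe [ 426. -171.   40.] [-169. -119.]
```

Call:
arm_command([
  [-4,-3,0,-0.1,0],
  [-8,-7,0,-0.2,0],
  [-12,-10,0,-0.3,0],
  [-15,-13,0,-0.4,0],
  [-18,-16,0,-0.438,0],
  [-21,-19,0,-0.438,0],
  [-24,-22,0,-0.438,0],
  [-27,-24,0,-0.438,0],
], grip_force=20)

```text
t: 2.67
tcp_pos: [351.1, 248.5, 231.6]
eef_rot: [0.0, -0.05, 0.999, 0.0]
wrist_force: [1.0, 0.6, 0.2]
width: 0.4
grip_force: 0.0
```

Call:
arm_command([
  [-1.5,-3,1,0,0],
  [-3,-6,3,0,0],
  [-4.5,-9,5,0,0],
  [-6,-12,7,0,0],
  [-7,-15,9,0,0],
  [-7.5,-17,11,0,0],
  [-7.5,-17.6,13,0,0],
  [-7.5,-17.6,15,0,0],
])

```text
t: 3.33
tcp_pos: [444.1, 80.8, 80.5]
eef_rot: [0.0, -0.048, 0.999, -0.0]
wrist_force: [0.0, 0.3, -0.3]
width: 0.0
grip_force: 0.0
```

Run:
```python
from h import *
s=sense();print(s["t"],s["tcp_pos"],s["wrist_force"])
for n in("top","side"):
    im=capture(n); k=proj(n,[s["tcp_pos"],s["tcp_pos"]*[1,1,0]+[0,0,18]]); print(n,k)
    u,v=k[0].astype(int);
    c=im[max(v-110,0):v+110,max(u-140,0):u+140].copy()
    cv2.imwrite(f"pics/{n}1.png",cv2.resize(c[:,:,::-1],None,fx=2,fy=2))
```

```text
3.3333 [444.11285989  80.81461793  80.54057495] [ 0.00270774  0.32184042 -0.25702458]
top [[290.06745686 287.50897141]
 [291.8147403  287.98162206]]
side [[248.80667644 229.29665954]
 [251.81613703 247.0488016 ]]
```

View pics/side1.png

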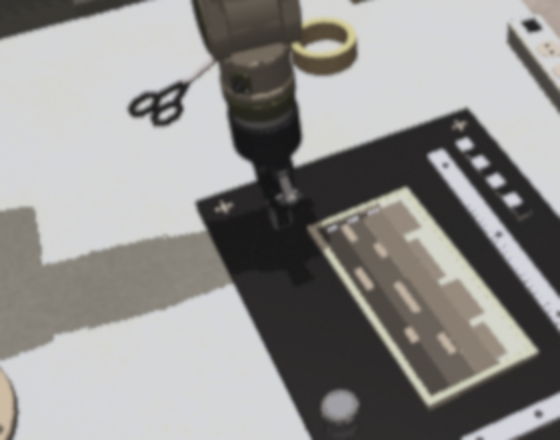

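The fingertip projects where it shows, at about (283,222) in the crop. It sits just outside the mount's near-left corner at (312,228). Now I'll descend.

Call:
arm_command([
  [0,0,1.5,0,0],
  [0,0,3,0,0],
  [0,0,4.5,0,0],
  [0,0,5,0,0],
  [0,0,5.4,0,0],
  [0,0,5.7,0,0],
  [0,0,5.8,0,0],
  [0,0,5.8,0,0],
])

```text
t: 4.1
tcp_pos: [443.8, 82.9, 23.9]
eef_rot: [0.001, -0.05, 0.999, 0.0]
wrist_force: [-0.3, 0.4, 0.2]
width: 0.1
grip_force: 0.0
```

Call:
arm_command([
  [-0.2,0,0,0,0],
  [-0.5,0,0,0,0],
  [-0.8,0,0,0,0],
  [-1.1,0,0,0,0],
  [-1.4,0,0,0,0],
  [-1.6,0,0,0,0],
  [-1.8,0,0,0,0],
  [-1.9,0,0,0,0],
])

```text
t: 4.77
tcp_pos: [462.5, 84.6, 23.3]
eef_rot: [0.0, -0.05, 0.999, 0.0]
wrist_force: [-0.5, -0.2, 0.0]
width: -0.3
grip_force: 0.0
```

Call:
arm_command([
  [-0.1,0,0,0,0],
  [-0.2,0,0,0,0],
  [-0.35,0,0,0,0],
  [-0.5,0,0,0,0],
  [-0.6,0,0,0,0],
  [-0.7,0,0,0,0],
  [-0.8,0,0,0,0],
  [-0.8,0,0,0,0],
])

```text
t: 5.43
tcp_pos: [470.0, 85.5, 23.2]
eef_rot: [-0.0, -0.05, 0.999, 0.0]
wrist_force: [-0.6, 0.3, 0.1]
width: 0.1
grip_force: 0.3
```

Call:
arm_command([
  [-0.1,0,0,0,0],
  [-0.2,0,0,0,0],
  [-0.35,0,0,0,0],
  [-0.5,0,0,0,0],
  [-0.6,0,0,0,0],
  [-0.7,0,0,0,0],
  [-0.8,0,0,0,0],
  [-0.9,0,0,0,0],
])

```text
t: 6.1
tcp_pos: [479.2, 86.3, 23.3]
eef_rot: [-0.0, -0.05, 0.999, 0.0]
wrist_force: [-0.5, 0.0, -0.6]
width: 0.1
grip_force: 0.4
```

Run:
```python
from h import *
s=sense();print(s["t"],s["tcp_pos"],s["wrist_force"])
for n in("top","side"):
    m,r=fit("mount",140,300,[566,-27,0.14,28],(n,),28);print(n,m.round(3),r.max())
im=capture("side"); u,v=proj("side",[s["tcp_pos"]])[0].astype(int)
cv2.imwrite("pics/s2.png",cv2.resize(im[v-50:v+50,u-60:u+80,::-1],None,fx=5,fy=5))
```

```text
6.1 [479.15451872  86.32532563  23.25601072] [-0.45003486  0.02836695 -0.61429275]
top [ 5.69604e+02 -2.86450e+01  1.15000e-01  2.80000e+01] 28.2
side [ 5.73428e+02 -3.35330e+01  1.04000e-01  2.80000e+01] 1.0
```

View pics/s2.png

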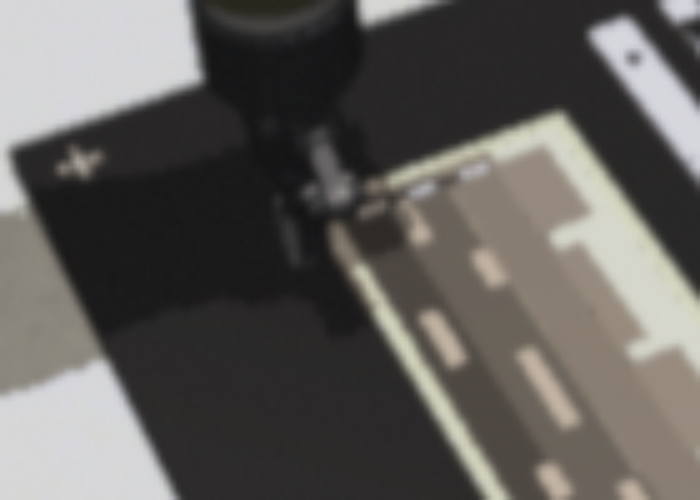

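The fingertip is on the near edge by its left end, at crop (345,230), and the mount has begun to turn square. I'll run right while pushing gently.

Call:
arm_command([
  [-0.2,-0.5,0,0,0],
  [-0.4,-1.0,0,0,0],
  [-0.6,-1.6,0,0,0],
  [-0.8,-2.2,0,0,0],
  [-1.0,-2.9,0,0,0],
  [-1.2,-3.6,0,0,0],
  [-1.4,-4.3,0,0,0],
  [-1.6,-5.0,0,0,0],
])

```text
t: 7.02
tcp_pos: [500.2, 37.3, 23.3]
eef_rot: [0.0, -0.049, 0.999, 0.0]
wrist_force: [-1.1, 1.5, -0.3]
width: 0.0
grip_force: 0.6
```

```bash
cat > st.py <<'E'
from h import *
s=sense();print(s["t"],s["tcp_pos"].round(1),s["wrist_force"].round(2))
# board as each camera sees it, from the start
B={"top":(580.3,-27.7,.096),"side":(582.15,-34.67,.105)}
for n in("side","top"):
    m,r=fit("mount",140,300,[590,-40,0.09,28],(n,),28)
    d=lambda p,o:np.array([[np.cos(o[2]),np.sin(o[2])],[-np.sin(o[2]),np.cos(o[2])]])@(np.array(p[:2])-o[:2])
    print(n,"res",r.max(),"in board",d(m,B[n]).round(1),round(m[2]-B[n][2],3),"tcp in mount",d(s["tcp_pos"],m).round(1))
E
python3 st.py
```

```text
7.0167 [500.2  37.3  23.3] [-1.07  1.5  -0.28]
side res 1.8 in board [ 2.9 -3.6] -0.061 tcp in mount [-81.7  79. ]
top res 57.0 in board [  6.5 -11.6] -0.04 tcp in mount [-83.2  80.6]
```

Call:
arm_command([
  [-0.2,-0.5,0,0,0],
  [-0.4,-1.0,0,0,0],
  [-0.6,-1.5,0,0,0],
  [-0.8,-2.0,0,0,0],
  [-0.9,-2.5,0,0,0],
  [-1.0,-3.0,0,0,0],
  [-1.1,-3.5,0,0,0],
  [-1.2,-4.0,0,0,0],
])

```text
t: 7.88
tcp_pos: [515.9, -1.0, 23.2]
eef_rot: [-0.0, -0.05, 0.999, 0.0]
wrist_force: [-1.4, 1.1, -0.3]
width: -0.1
grip_force: 0.6
```

```bash
python3 st.py
```

```text
7.8833 [515.9  -1.   23.2] [-1.42  1.12 -0.28]
side res 1.6 in board [ 14.1 -14.3] -0.08 tcp in mount [-80.6  48.4]
top res 0.4 in board [ 14.9 -17.2] -0.078 tcp in mount [-80.1  43.8]
```

Call:
arm_command([
  [-0.1,-0.5,0,0,0],
  [-0.2,-1.0,0,0,0],
  [-0.3,-1.5,0,0,0],
  [-0.4,-2.1,0,0,0],
  [-0.5,-2.7,0,0,0],
  [-0.55,-3.3,0,0,0],
  [-0.6,-3.9,0,0,0],
  [-0.65,-4.5,0,0,0],
])

```text
t: 8.75
tcp_pos: [526.9, -45.3, 23.3]
eef_rot: [-0.0, -0.049, 0.999, 0.0]
wrist_force: [-1.7, 0.5, -0.2]
width: 0.3
grip_force: 0.5
```

```bash
python3 st.py
```

```text
8.75 [526.9 -45.3  23.3] [-1.67  0.53 -0.18]
side res 41.6 in board [ 19.3 -22.6] -0.021 tcp in mount [-75.8  16.2]
top res 0.6 in board [ 24.9 -23.2] -0.041 tcp in mount [-80.1   7.5]
```

Call:
arm_command([
  [-0.1,-0.5,0,0,0],
  [-0.15,-1.0,0,0,0],
  [-0.2,-1.5,0,0,0],
  [-0.25,-2.1,0,0,0],
  [-0.3,-2.7,0,0,0],
  [-0.35,-3.3,0,0,0],
  [-0.4,-3.9,0,0,0],
  [-0.45,-4.5,0,0,0],
])

```text
t: 9.62
tcp_pos: [535.9, -89.7, 23.3]
eef_rot: [0.0, -0.049, 0.999, 0.0]
wrist_force: [-0.9, 0.1, -0.7]
width: -0.0
grip_force: 0.5
```

```bash
python3 st.py
```

```text
9.6167 [535.9 -89.7  23.3] [-0.87  0.14 -0.75]
side res 29.2 in board [ 67.2 -17. ] -0.215 tcp in mount [-109.2  -57.6]
top res 49.3 in board [28.1 13.6] -0.033 tcp in mount [-75.9 -73.6]
```

Call:
arm_command([
  [-0.05,-0.3,0,0,0],
  [-0.1,-0.8,0,0,0],
  [-0.15,-1.3,0,0,0],
  [-0.2,-1.8,0,0,0],
  [-0.22,-2.4,0,0,0],
  [-0.24,-3.0,0,0,0],
  [-0.26,-3.6,0,0,0],
  [-0.28,-4.2,0,0,0],
])

```text
t: 10.48
tcp_pos: [542.5, -131.1, 23.2]
eef_rot: [-0.0, -0.049, 0.999, 0.0]
wrist_force: [-1.8, 0.2, -0.1]
width: 0.1
grip_force: 0.8
```

```bash
python3 st.py
python3 - <<'E'
from h import *
im=capture("top"); cv2.imwrite("pics/t3.png",cv2.resize(im[130:330,210:470,::-1],None,fx=3,fy=3,interpolation=cv2.INTER_CUBIC))
E
```

```text
10.4833 [ 542.5 -131.1   23.2] [-1.83  0.16 -0.12]
side res 50.2 in board [ 42.  -26.3] -0.067 tcp in mount [-87.  -71.4]
top res 51.7 in board [-185.4  150.4] -56.267 tcp in mount [  63.  -278.1]
```

View pics/t3.png

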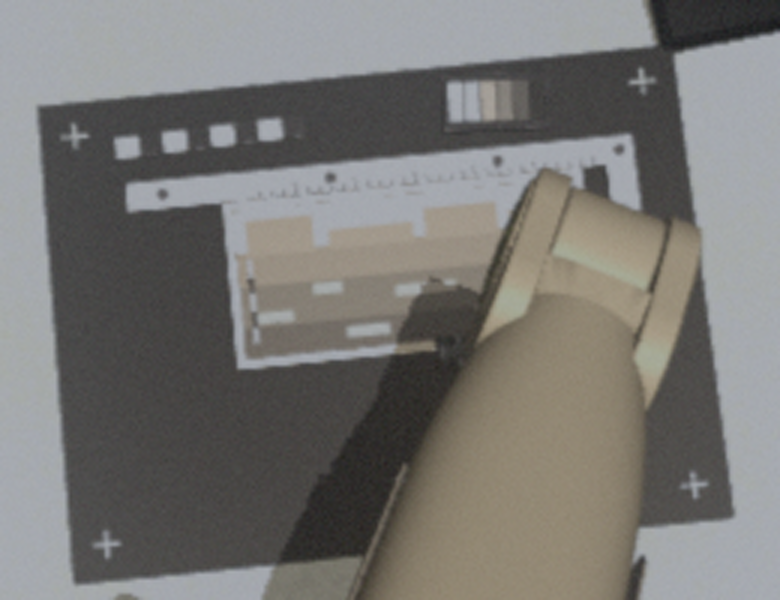

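The mount lies almost flush along the long leg, with its left end at crop (230,285). The arm hides its right end. I'll carry on to the right end with a slightly firmer push.

Call:
arm_command([
  [-0.05,-0.3,0,0,0],
  [-0.1,-0.6,0,0,0],
  [-0.12,-0.9,0,0,0],
  [-0.14,-1.2,0,0,0],
  [-0.16,-1.5,0,0,0],
  [-0.18,-1.8,0,0,0],
  [-0.2,-2.1,0,0,0],
  [-0.22,-2.4,0,0,0],
])

```text
t: 11.4
tcp_pos: [545.0, -153.1, 22.3]
eef_rot: [-0.002, -0.05, 0.999, 0.001]
wrist_force: [-6.2, 2.1, 1.2]
width: -0.4
grip_force: 3.0
```

Call:
arm_command([
  [-0.03,-0.1,0,0,0],
  [-0.06,-0.2,0,0,0],
  [-0.08,-0.3,0,0,0],
  [-0.1,-0.4,0,0,0],
  [-0.1,-0.5,0,0,0],
  [-0.1,-0.6,0,0,0],
  [-0.1,-0.7,0,0,0],
  [-0.1,-0.8,0,0,0],
])

```text
t: 12.07
tcp_pos: [545.1, -160.0, 21.8]
eef_rot: [-0.004, -0.05, 0.999, 0.002]
wrist_force: [-10.2, 5.0, 3.1]
width: -0.0
grip_force: 4.6
```

Bedded at 10 N. I'll back off, rise, and go round to the free end.

Call:
arm_command([
  [0.3,0,0,0,0],
  [1,0,0,0,0],
  [2,0,-0.5,0,0],
  [3,0,-2,0,0],
  [3,0,-4,0,0],
  [3,1,-6,0,0],
  [3,4,-8,0,0],
  [3,8,-8,0,0],
])

```text
t: 12.73
tcp_pos: [515.0, -88.2, 108.4]
eef_rot: [0.005, -0.047, 0.999, -0.002]
wrist_force: [2.0, -0.3, 0.8]
width: -0.1
grip_force: 0.0
```

Call:
arm_command([
  [0,4,0,0,0],
  [0,8,0,0,0],
  [0,12,0,0,0],
  [0,16,0,0,0],
  [0,20,0,0,0],
  [0,23,0,0,0],
  [0,24,0,0,0],
  [0,24,0,0,0],
])

```text
t: 13.4
tcp_pos: [487.6, 155.4, 104.2]
eef_rot: [0.001, -0.052, 0.999, 0.0]
wrist_force: [-0.1, -0.3, 0.2]
width: 0.0
grip_force: 0.0
```

```bash
python3 st.py
```

```text
13.4 [487.6 155.4 104.2] [-0.08 -0.32  0.16]
side res 1.3 in board [ 27.8 -26.8] 0.013 tcp in mount [-99. 227.]
top res 1.1 in board [ 29.8 -30. ] 0.017 tcp in mount [-100.6  223. ]
```

Run:
```python
from h import *
im=capture("top"); cv2.imwrite("pics/t4.png",cv2.resize(im[165:285,240:440,::-1],None,fx=4,fy=4,interpolation=cv2.INTER_CUBIC))
im=capture("side"); cv2.imwrite("pics/s4.png",cv2.resize(im[180:360,250:440,::-1],None,fx=3.3,fy=3.3,interpolation=cv2.INTER_CUBIC))
```

```text
(no output)
```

View pics/t4.png

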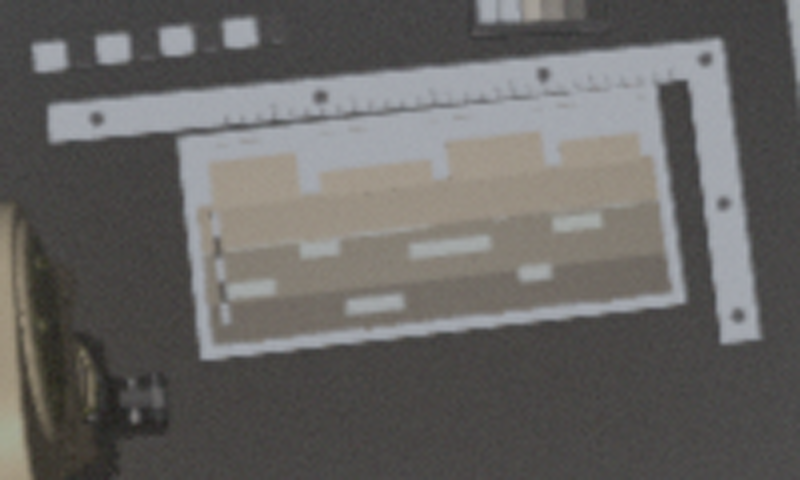

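View pics/s4.png

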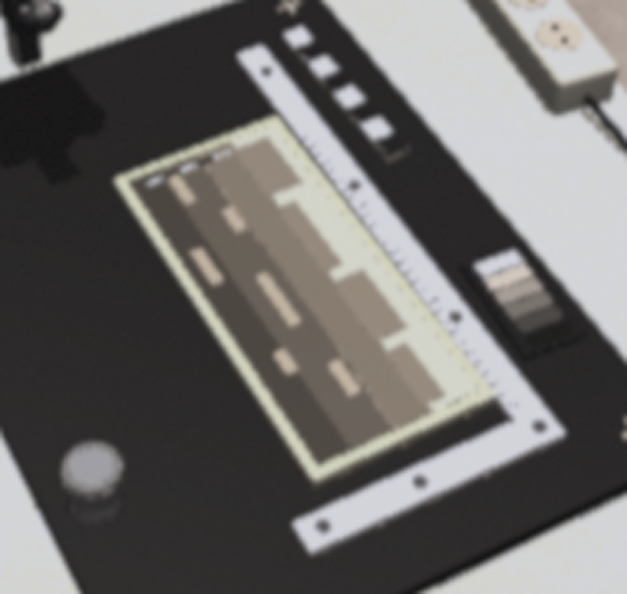

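In the top crop a thin dark gap remains at the left end of the long leg, around (180–270,130). The short-leg gap is about 30 crop px. The last drag probably opened the left slightly, so I'll press left of the middle, then touch the right end again with a straight push.

Call:
arm_command([
  [0,-4,0,0,0],
  [0,-8,0,0,0],
  [0,-12,0,0,0],
  [0,-16,0,0,0],
  [-0.2,-18,2,0,0],
  [-0.2,-18,5,0,0],
  [-0.2,-18,7,0,0],
  [-0.2,-18,8.1,0,0],
])

```text
t: 14.37
tcp_pos: [505.5, -27.3, 19.8]
eef_rot: [-0.002, -0.048, 0.999, 0.0]
wrist_force: [-1.0, 0.5, -0.4]
width: -0.1
grip_force: 0.0
```

Call:
arm_command([
  [-0.3,0,0,0,0],
  [-0.6,0,0,0,0],
  [-0.9,0,0,0,0],
  [-1.2,0,0,0,0],
  [-1.5,0,0,0,0],
  [-1.7,0,0,0,0],
  [-1.8,0,0,0,0],
  [-1.9,0,0,0,0],
])

```text
t: 15.03
tcp_pos: [526.6, -23.4, 22.6]
eef_rot: [0.0, -0.05, 0.999, -0.0]
wrist_force: [-0.2, 0.6, -0.0]
width: 0.2
grip_force: 0.0
```

Call:
arm_command([
  [-0.1,0,0,0,0],
  [-0.2,0,0,0,0],
  [-0.3,0,0,0,0],
  [-0.4,0,0,0,0],
  [-0.45,0,0,0,0],
  [-0.5,0,0,0,0],
  [-0.55,0,0,0,0],
  [-0.6,0,0,0,0],
])

```text
t: 15.7
tcp_pos: [531.7, -22.8, 22.1]
eef_rot: [-0.0, -0.05, 0.999, 0.0]
wrist_force: [-3.2, 0.8, 2.3]
width: 0.1
grip_force: 1.6
```

Call:
arm_command([
  [-0.05,0,0,0,0],
  [-0.1,0,0,0,0],
  [-0.15,0,0,0,0],
  [-0.15,0,0,0,0],
  [-0.15,0,0,0,0],
  [-0.15,0,0,0,0],
  [-0.15,0,0,0,0],
  [-0.15,0,0,0,0],
])

```text
t: 16.37
tcp_pos: [531.8, -22.8, 22.0]
eef_rot: [-0.002, -0.049, 0.999, 0.0]
wrist_force: [-6.6, -0.7, 3.8]
width: -0.3
grip_force: 3.4
```

Call:
arm_command([
  [0.5,0,0,0,0],
  [1.2,0,0,0,0],
  [1.2,-2.5,0,0,0],
  [1.2,-5,0,0,0],
  [1.2,-7.5,0,0,0],
  [1.2,-10,0,0,0],
  [1.2,-12,0,0,0],
  [1.2,-12.4,0,0,0],
])

```text
t: 17.03
tcp_pos: [535.5, -151.1, 22.9]
eef_rot: [0.002, -0.048, 0.999, -0.001]
wrist_force: [0.6, 0.2, 0.4]
width: 0.4
grip_force: 0.0
```

Call:
arm_command([
  [0,0,0,0,0],
  [-0.3,0,0,0,0],
  [-0.6,0,0,0,0],
  [-0.8,0,0,0,0],
  [-1,0,0,0,0],
  [-1.1,0,0,0,0],
  [-1.15,0,0,0,0],
  [-1.2,0,0,0,0],
])

```text
t: 17.7
tcp_pos: [544.3, -145.4, 22.0]
eef_rot: [-0.002, -0.05, 0.999, 0.0]
wrist_force: [-7.2, -0.1, 4.7]
width: 0.0
grip_force: 3.3
```

Call:
arm_command([
  [0.5,0,0,0,0],
  [1.2,0,0,0,0],
  [2.5,0,-1,0,0],
  [3,0,-3,0,0],
  [3,0,-5,0,0],
  [3,2,-7,0,0],
  [3,6,-8,0,0],
  [3,10,-8,0,0],
])

```text
t: 18.37
tcp_pos: [508.4, -50.4, 105.2]
eef_rot: [0.003, -0.048, 0.999, -0.001]
wrist_force: [0.8, 0.8, -0.0]
width: 0.1
grip_force: 0.0
```

Call:
arm_command([
  [0,4,0,0,0],
  [0,8,0,0,0],
  [0,12,0,0,0],
  [0,16,0,0,0],
  [0,18,0,0,0],
  [-1,20,0,0,0],
  [-2,20,0,0,0],
  [-2,20,0,0,0],
])

```text
t: 19.03
tcp_pos: [508.3, 152.3, 102.7]
eef_rot: [0.002, -0.051, 0.999, 0.0]
wrist_force: [0.6, -0.2, 0.3]
width: -0.1
grip_force: 0.0
```

```bash
python3 st.py
```

```text
19.0333 [508.3 152.3 102.7] [ 0.59 -0.21  0.29]
side res 2.4 in board [ 30.8 -28.9] -0.007 tcp in mount [-86.2 222. ]
top res 0.3 in board [ 31.2 -30.1] 0.006 tcp in mount [-84.3 216.7]
```

Call:
arm_command([
  [-3,0,0,0,0],
  [-6,-0.5,0,0,0],
  [-8.5,-1,0,0,0],
  [-9,-2,2,0,0],
  [-9,-2,4,0,0],
  [-9,-2,6,0,0],
  [-9,-2,7.5,0,0],
  [-9,-2,8,0,0],
])

```text
t: 19.9
tcp_pos: [595.6, 138.6, 19.4]
eef_rot: [-0.003, -0.049, 0.999, -0.0]
wrist_force: [-1.3, -0.1, -0.4]
width: 0.2
grip_force: 0.0
```

Call:
arm_command([
  [0,0,0,0,0],
  [0,-0.4,0,0,0],
  [0,-0.8,0,0,0],
  [0,-1.2,0,0,0],
  [0,-1.6,0,0,0],
  [0,-2,0,0,0],
  [0,-2.4,0,0,0],
  [0,-2.7,0,0,0],
])

```text
t: 20.57
tcp_pos: [600.7, 112.9, 22.6]
eef_rot: [0.0, -0.049, 0.999, 0.0]
wrist_force: [-0.3, -0.3, -0.1]
width: -0.0
grip_force: 0.0
```

Call:
arm_command([
  [0,-0.2,0,0,0],
  [0,-0.4,0,0,0],
  [0,-0.6,0,0,0],
  [0,-0.8,0,0,0],
  [0,-1.0,0,0,0],
  [0,-1.2,0,0,0],
  [0,-1.4,0,0,0],
  [0,-1.6,0,0,0],
])

```text
t: 21.23
tcp_pos: [602.0, 97.7, 22.3]
eef_rot: [-0.0, -0.05, 0.999, 0.0]
wrist_force: [-0.2, 1.8, -0.1]
width: 0.1
grip_force: 0.7
```

```bash
python3 st.py
```

```text
21.2333 [602.   97.7  22.3] [-0.22  1.8  -0.12]
side res 2.0 in board [ 31.  -29.3] 0.003 tcp in mount [  3.2 158.9]
top res 9.0 in board [ 32.4 -37.2] 0.003 tcp in mount [  1.8 160. ]
```

Contact at 1.8 N and still square. I'll push on until it meets the short leg.

Call:
arm_command([
  [0,-0.15,0,0,0],
  [0,-0.3,0,0,0],
  [0,-0.45,0,0,0],
  [0,-0.6,0,0,0],
  [0,-0.75,0,0,0],
  [0,-0.9,0,0,0],
  [0,-1.0,0,0,0],
  [0,-1.1,0,0,0],
])

```text
t: 22.1
tcp_pos: [603.2, 86.5, 22.3]
eef_rot: [0.0, -0.05, 0.999, 0.0]
wrist_force: [-0.5, 1.3, 0.9]
width: -0.1
grip_force: 0.7
```

Call:
arm_command([
  [0,-0.1,0,0,0],
  [0,-0.2,0,0,0],
  [0,-0.3,0,0,0],
  [0,-0.35,0,0,0],
  [0,-0.4,0,0,0],
  [0,-0.45,0,0,0],
  [0,-0.45,0,0,0],
  [0,-0.45,0,0,0],
])

```text
t: 22.77
tcp_pos: [603.6, 82.0, 22.3]
eef_rot: [0.0, -0.05, 0.999, -0.0]
wrist_force: [1.1, 0.8, -0.1]
width: 0.3
grip_force: 0.4
```

Call:
arm_command([
  [0,-0.1,0,0,0],
  [0,-0.2,0,0,0],
  [0,-0.25,0,0,0],
  [0,-0.3,0,0,0],
  [0,-0.35,0,0,0],
  [0,-0.4,0,0,0],
  [0,-0.4,0,0,0],
  [0,-0.4,0,0,0],
])

```text
t: 23.43
tcp_pos: [603.5, 80.2, 22.3]
eef_rot: [-0.0, -0.05, 0.999, 0.002]
wrist_force: [-1.6, 8.8, 0.3]
width: -0.5
grip_force: 4.2
```

8.8 N and no further motion, so it has met the short leg. I'll back away and check.

Call:
arm_command([
  [0,0.3,0,0,0],
  [0,1,0,0,0],
  [0,2.5,0,0,0],
  [0,4.5,-0.5,0,0],
  [1,7,-3,0,0],
  [3,10,-6,0,0],
  [5,13,-9,0,0],
  [6,14,-11,0,0],
])

```text
t: 24.1
tcp_pos: [528.4, 214.0, 133.2]
eef_rot: [-0.0, -0.05, 0.999, 0.0]
wrist_force: [0.8, 0.1, 0.1]
width: 0.0
grip_force: 0.0
```

```bash
python3 st.py;python3 - <<'E'
from h import *
im=capture("top"); cv2.imwrite("pics/t5.png",cv2.resize(im[165:285,240:440,::-1],None,fx=4,fy=4,interpolation=cv2.INTER_CUBIC))
im=capture("side"); cv2.imwrite("pics/s5.png",cv2.resize(im[180:360,250:440,::-1],None,fx=3.3,fy=3.3,interpolation=cv2.INTER_CUBIC))
E
```

```text
24.1 [528.4 214.  133.2] [0.77 0.09 0.08]
side res 1.6 in board [ 30.  -44.9] -0.01 tcp in mount [-60.3 297.2]
top res 1.2 in board [ 30.4 -49.9] -0.001 tcp in mount [-59.1 295.4]
```

View pics/t5.png

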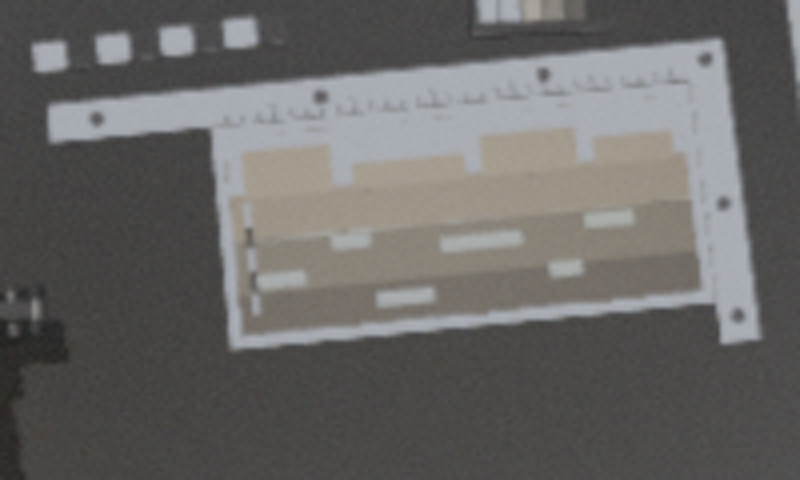

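View pics/s5.png

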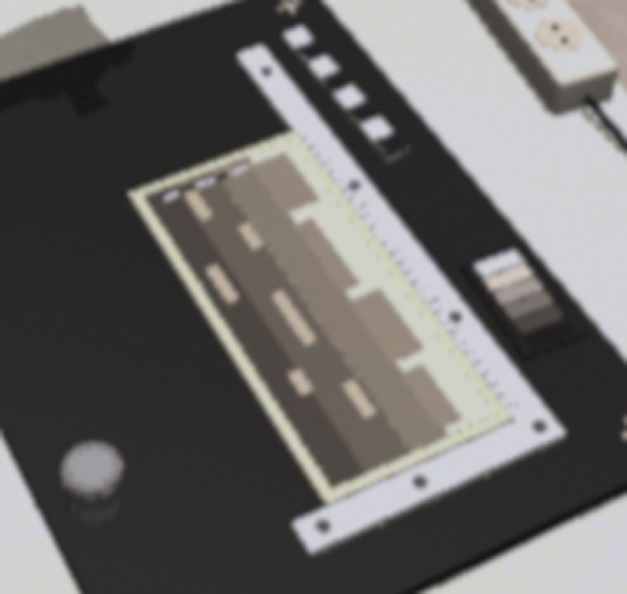

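Both views show the mount flush with both legs: no dark gap along (215–690,105), nor at the short leg around (705,200). The arm is clear, so I'll hand in.

```bash
python3 -c "
from workcell import *
print(sign_off())"
```

```text
the job is handed in; nothing more can be done
None
```

The panorama is bedded flush against the guide's long leg and its right end meets the short leg, judging by both camera views and the fits; the job is handed in, and no verdict came back.

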